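Refit the hinge spring of an oven door

TASK

The counter-top oven's door lies face down on two battens and the spring of the hinge on the robot's side has snapped. First lift the broken old spring out of the door and drop it into the scrap tub; then hook the new spring's bent wire down into the hole in the hinge tongue, stretch it along the door and put its eye over the headed stud, so that it sits under the stud's head and stays stretched. Leave the mug, the bottle and the screwdriver where they are, and keep the tub upright.

Things in the scene. Friction and masses are not known exactly. Their poses are not given: they have to be found in the camera images.
- door: White oven door, 400 x 290 mm, fixed, face down on battens; near stile carries the empty hinge, far stile (270 mm on in x) a hinge with its spring fitted, as it should look. Origin: worktop level, midway between hinge_hole and stud; x away from the robot, y from hole to stud, z up. Flat pan floor 50 mm above worktop, from a rim 8 mm high at x=-65 mm to 3 mm high strips at x=50 mm.
- hinge_hole (a point): Centre of the vertical through hole, 13 mm wide, at the top of the near hinge's tongue: a level plate 4 mm thick, 30 mm wide in door x, reaching 16 mm past the hole towards the stud. Its top is 13 mm, its underside 9 mm above the pan floor. 20 mm and more behind the hole (door -y) the hinge stands 28 mm above the pan floor, and its arm slopes up to 65 mm outside the door's edge.
- stud (a point): Centre of the top of the near headed stud, 190 mm from the hole in door +y. Upright: collar 18 mm in diameter to 9 mm above the pan floor, neck 7 mm in diameter and 5.5 mm high, head 11 mm in diameter and 3.5 mm high with bevelled top, its top 18 mm above the pan floor. Axes as door.
- spring: New tension spring, dark steel, 166 mm long, 0.12 kg, lying hook tip down on the worktop beside the door. Origin on its underside; x from hook to eye along its axis, which lies 11 mm up; z up. Hook at x=-75 mm: 5 mm wire that runs level at 17 to 22 mm height from the coil's top, then straight down to 0. Coil 22 mm thick from x=-49 to +25 mm; grip it from -49 to -10 mm. Then end block and eye.
- spring_hook (a point): Lower tip of the hook (5 mm wire, vertical above this point), level with the spring's underside. With the spring lying on the pan floor and hooked, it is 13 mm below the tongue's top: the hook leaves the hole if the hook end is raised that much, so raise the eye end by swinging the spring about the hole. Axes as spring.
- spring_block (a point): Centre of the square steel end block (28 mm long, 22 x 22 mm) between coil and eye; grip it across its width (level, square to the spring) to stretch the spring. 34 mm from the eye's centre. Axes as spring.
- spring_eye (a point): Centre of the 16 mm vertical hole in the flat eye plate at the spring's end, at mid thickness; plate 4 mm thick, 28 mm wide, from 20 mm before to 16 mm beyond this point, 11 mm above the spring's underside; 148 mm from the hook unstretched. Axes as spring.
- spring_end (a joint): Stretch of the spring (m), 0 to 0.07. It pulls 2.5 N at first and 220 N more per metre: about 10 N when fitted (stretch about 0.033). To pass over the stud's head it needs 0.036 to 0.041, with the hook pulled against the stud side of its hole (hook 4 mm off the hole's centre).
- old_spring: Broken piece of the old spring, dark steel, 0.05 kg, lying on the pan floor between near hinge and stud. Coil 60 mm long, 22 mm high, 19 to 22 mm wide, with a bent wire that reaches 50 mm from the middle towards its -x. Origin: underside of the coil's middle; x along the coil, z up.
- tub: Open white plastic scrap tub, 170 (x) x 120 (y) x 60 mm high, walls 4 mm, 178 x 128 mm over its rim, loose on the worktop beside the door, 0.18 kg. Origin: centre of its underside; z up.
- mug: White mug, 82 mm in diameter, 95 mm high, upright; a bystander. Origin: centre of its underside.
- soap: Clear plastic bottle, 68 mm in diameter, 210 mm high, upright; a bystander. Origin: centre of its underside.
- screwdriver: Black-handled screwdriver, 210 mm long, lying; a bystander. Origin: underside, about its middle.
Mind the look-alikes: they are no part of the job. What is shaped like the spring but blue is not meant.

How it is judged:
On the way, in this order (a step that is already met when the one before it is completed fails the run):
1. the broken old spring lies in the tub, let go (x of old_spring in the frame of tub between -0.08 and 0.08 m and y of old_spring in the frame of tub between -0.056 and 0.056 m and z of old_spring in the frame of tub between 0 and 0.045 m and contact force between the fingers and old_spring below 0.1 N), for 0.2 s.
2. the new spring's hook is down in the hole of the hinge tongue (horizontal distance between spring_hook and hinge_hole below 0.008 m and z of spring_hook in the frame of hinge_hole below -0.006 m), for 0.2 s.
At the end, for the whole second after the job is handed in: New spring at rest, stretched over 25 mm: hook tip in the tongue's hole, 6 mm or more below its top and within 8 mm of its axis; eye within 7.5 mm of the stud's axis and 2.5 mm or more below the head's top. Broken spring inside the tub, tub upright (within 0.15 rad) (all of step 2 and horizontal distance between spring_eye and stud below 0.0075 m and z of spring_eye in the frame of stud between -0.015 and -0.0025 m and value of joint spring_end above 0.025 m and linear speed of spring below 0.02 m/s and x of old_spring in the frame of tub between -0.08 and 0.08 m and y of old_spring in the frame of tub between -0.056 and 0.056 m and z of old_spring in the frame of tub below 0.045 m and angle between tub's own z axis and vertical below 0.15 rad); the robot touches nothing.
It fails at once if the mug was moved more than 30 mm (distance of mug from where it was at the start of the episode above 0.03 m).
It fails at once if the bottle was moved more than 30 mm (distance of soap from where it was at the start of the episode above 0.03 m).
It fails at once if the screwdriver was moved more than 30 mm (distance of screwdriver from where it was at the start of the episode above 0.03 m).
It also fails if it takes over 58 s, if anything falls off the work surface, if the arm or the gripper's body presses on something with over 40 N, if the wrist force passes 120 N, or if a joint passes its speed limit or range.

ROBOT

A 6-joint arm with a two-finger parallel gripper is mounted at the origin on the work surface. World frame = base frame: x ahead of the robot, y to its left, z up, the work surface at z = 0. Lengths are in m, angles in rad, forces in N, time in s.
With the tool pointing down it reaches from about 0.4 to 0.825 m from the base axis. Payload 7 kg.
Tool frame: the origin (TCP) lies between the finger pads; the fingertips stand 11 mm ahead of it and the grasp point (between the pads) lies 8 mm behind it; z points along the fingers, y is the direction in which the jaws open and shut (so a half turn about z gives the same grasp; the last joint's range is limited). The gripper opens to 88 mm and grips with 3 to 60 N. Pads are 19 mm wide; open, the fingers measure 130 mm over their backs; the gripper's body (78 mm by 193 mm) begins 47 mm behind the grasp point.
Start: joints at [-0.973, 0.359, 0.012, 0, -1.224, -0.288], TCP at [0.206, -0.643, 0.238] pointing down, gripper open.
Joint ranges: [-3.07, 3.07], [-1.43, 2.12], [-1.02, 1.25], [-3.03, 1.67], [-3.05, -0], [-3.03, 3.03]. Speed limits (rad/s): [2.39, 2.39, 3.01, 3.14, 3.14, 3.14].

INTERFACE

Orientations are given as [roll, pitch, yaw] about the fixed x, y, z axes, in that order (R = Rz(yaw) Ry(pitch) Rx(roll)).
In Python, from station import get_state, camera, camera_params, close_job, masks_of, spot_point gives the robot as it stands.
- The arm moves only by the shell command python3 -m creep 'ROWS' [OPENING]. ROWS is JSON, a list of rows, each an object with "xyz": the shift along the tool's x, y, z as a fraction of full scale, a list of three; "roll": the turn about the tool's z as a fraction of full scale. A call has 1 to 5 rows; each row is the pose to reach, as a shift and turn from the pose commanded when the call began, along the tool's axes at that moment; what a row does not reach only later rows make up. Full scale, the value 1, is 0.6 m for a shift and 1.5 rad for a turn. A row lasts 1/10 s, in which the tool goes at most 50 mm and 8.59 degrees, less where a joint would pass 70% of its speed; a pose out of reach is approached as far as the arm can. A call with a number of a shift or a turn outside -1 to 1 is refused whole. A call with a gripper value outside its range is refused whole. OPENING is the opening, from 0 (shut) to 1 (fully open), set as the call begins (- or left out, the last holds). The fingers move at their own pace and stop on an object; the grip force is fixed at half the most. Time passes only in rows, so rows that repeat a pose let the fingers close. It gives the time, the measured TCP pose, the force and the opening at its end, in the units of the state.
- get_state(): the state, without advancing time (a new reading comes with each control period).
- camera(name): name is "scene" or "top" or "wrist"; returns (picture, depth): 384x512x3 uint8, blue, green, red; 384x512 float32, m along the optical axis (not along the pixel's ray), 0 where there is no reading.
- camera_params(name): a dict with "fov_y" (degrees; the focal length in pixels is half the picture's height over the tangent of half this angle, whatever the lens; pixels are square), "cx", "cy" (the principal point, pixels), "dist_coeffs" ([k1, k2, p1, p2, k3] as OpenCV has them; the pictures are not rectified), "world_from_camera" (4x4, takes a point from camera to world coordinates). Camera axes: x right, y up, looking along -z (the intrinsics and any distortion apply to the point x, -y, -z); pixel columns grow to the right and rows downward; lengths in m; the calibration is good to about 2 mm. A picture is of the moment at which its call begins: read the wrist's pose just before it. camera_params takes no time and is no camera call; for the wrist camera it gives the pose at the moment of the call.
- close_job(): hands the job in, once; it reports no verdict.
Trained networks look in the newest picture that a camera, given by its name, has taken for a name from the list of things; names that differ only in an ending like _2 or _b are one class to them, and where a whole thing is asked for, a point or a joint stands for the part that bears it (a point fixed in the world has none). Each returns a list of dicts, best first, with "score" (0 to 1); they miss things now and then, are a little off and sometimes report something else, mostly with a low value. They report only what shows in the picture. A call takes as long as a camera call. They do not tell look-alikes from the thing itself.
- masks_of(camera, label): "pixels" (384x512 bool, what is visible of it) and "centre" ([column, row] in pixels, amid what is visible of it).
- spot_point(camera, label): "centre" ([column, row] in pixels: a listed point, or the origin of a listed thing).
The state is a dict: "time_s": time; "joints": joint angles; "joint_velocities": joint speeds; "joint_efforts": joint torques, N m; "ee_pos": TCP position; "ee_rot": TCP orientation; "ft_force": force on the tool from outside, world axes, zero at the start; "wrist_torque": the same for the moment, N m; "gripper_width": finger opening in m.
Only numpy, scipy, OpenCV 4.12 (cv2) and the standard library are available. Lean on these libraries where they do the work, as an engineer would, in place of code of your own. Each camera call takes 0.05 s, during which the arm holds its last target. There are 200 camera calls.

## Working session

There is one attempt and no reset: what is moved stays moved. The work goes in short steps, Python scripts to look and compute and a shell command to move; the robot and the scene stay as the last step left them, time stands still between calls to the robot, and variables do not carry over. Pictures are saved under pics/ and viewed, about 8 in all and at most 12, crops included, and the job is handed in when it is done.

```bash
mkdir -p pics; ls
cat > h.py <<'E'
import numpy as np, cv2, json
from station import *
def K(n):
    p=camera_params(n); f=192/np.tan(np.radians(p['fov_y'])/2)
    return np.array([[f,0,p['cx']],[0,f,p['cy']],[0,0,1.]]),np.array(p['dist_coeffs'],float),np.array(p['world_from_camera'])
def ray(n,uv,P=None):
    k,d,T=P or K(n)
    q=cv2.undistortPoints(np.array([[uv]],float),k,d)[0,0]
    return T[:3,3],T[:3,:3]@np.array([q[0],-q[1],-1.])
def at_z(n,uv,z,P=None):
    o,r=ray(n,uv,P); return o+r*(z-o[2])/r[2]
def at_d(n,uv,dep,P=None):
    o,r=ray(n,uv,P); u,v=int(round(uv[0])),int(round(uv[1]))
    w=dep[max(v-2,0):v+3,max(u-2,0):u+3]; w=w[w>0]
    return o+r*np.median(w) if w.size else None
def proj(n,X,P=None):
    k,d,T=P or K(n)
    c=np.linalg.inv(T)@np.append(X,1); c=np.array([c[0],-c[1],-c[2]])
    return cv2.projectPoints(c[None],np.zeros(3),np.zeros(3),k,d)[0][0,0]
def tri(obs):
    A=np.zeros((3,3));b=np.zeros(3)
    for o,r in obs:
        r=r/np.linalg.norm(r);M=np.eye(3)-np.outer(r,r);A+=M;b+=M@o
    return np.linalg.solve(A,b)
E
cat > a.py <<'E'
from h import *
np.set_printoptions(precision=4,suppress=True)
s=get_state();print(s['time_s'],s['ee_pos'],s['ee_rot'],s['gripper_width'])
for n in ['scene','top','wrist']:
    im,d=camera(n); cv2.imwrite(f'pics/{n}0.png',im); np.save(f'{n}0.npy',d)
    P=K(n); print(n,P[2][:3,3],P[0][0,0])
    for l in ['hinge_hole','stud','spring_hook','spring_block','spring_eye','old_spring','tub','mug','soap','screwdriver','spring']:
        for r in spot_point(n,l)[:3]:
            c=r['centre']; X=at_d(n,c,d,P); print(n,l,round(r['score'],2),np.round(c,1),X)
a=cv2.imread('pics/top0.png');b=cv2.imread('pics/scene0.png')
cv2.imwrite('pics/top0b.png',cv2.resize(a,(800,600)))
E
python3 a.py
```

```text
pics
0.0 [ 0.2056 -0.6424  0.2366] [ 3.14   -0.0001 -2.8319] 0.08783209632034154
scene [0.9484 0.791  0.898 ] 417.24098696426773
scene hinge_hole 0.78 [269.  164.7] [ 0.4462 -0.112   0.0641]
scene stud 0.75 [288.8 203. ] [0.4688 0.0566 0.0518]
scene spring_hook 0.59 [213.1 136.8] [ 0.5193 -0.4134  0.0016]
scene spring_hook 0.52 [266.2 137.4] [ 0.3422 -0.3288 -0.0004]
scene spring_block 0.68 [245.6 144.9] [ 0.441  -0.298   0.0167]
scene spring_block 0.46 [263.6 121.3] [ 0.3118 -0.4103  0.0136]
scene spring_eye 0.59 [266.9 112. ] [ 0.2622 -0.4778  0.004 ]
scene spring_eye 0.53 [250.8 147.9] [ 0.4291 -0.2802  0.0117]
scene spring_eye 0.44 [212.8 139.2] [ 0.5252 -0.4018  0.0001]
scene old_spring 0.51 [278.1 182.9] [ 0.4624 -0.0216  0.0652]
scene old_spring 0.48 [183.5 135.5] [ 0.6159 -0.4643  0.0041]
scene tub 0.84 [322.4 285.1] [0.5134 0.3148 0.0051]
scene mug 0.72 [268.5 332. ] [0.7158 0.4009 0.0732]
scene soap 0.98 [350.  366.7] [0.5947 0.5346 0.052 ]
scene screwdriver 0.66 [182.6 135.4] [ 0.6187 -0.4662  0.0042]
scene spring 0.57 [232.6 141.8] [ 0.4746 -0.3359  0.0158]
scene spring 0
[... 578 characters left out ...]
2.1 210.8] [ 0.4419 -0.3028  0.0207]
top spring_eye 0.65 [336.2 217.3] [ 0.4211 -0.2866  0.0013]
top spring_eye 0.63 [384.9 256.7] [ 0.2894 -0.4456  0.0195]
top spring_eye 0.58 [259.9 204. ] [ 0.4622 -0.0309  0.0683]
top old_spring 0.5 [256.9 206.4] [ 0.4547 -0.0214  0.0673]
top tub 0.73 [153.4 189.6] [0.5137 0.3236 0.0044]
top mug 0.93 [137.4 138.8] [0.6868 0.3825 0.0048]
top soap 0.87 [ 96.3 177.5] [0.5451 0.4918 0.0934]
top soap 0.54 [153.2 191. ] [0.509  0.3243 0.004 ]
top screwdriver 0.57 [388.6 159.8] [ 0.6124 -0.4651  0.0199]
top spring 0.77 [349.4 201.2] [ 0.4746 -0.3319  0.002 ]
top spring 0.55 [369.5 253.3] [ 0.3013 -0.3934  0.0197]
wrist [ 0.1363 -0.6642  0.3834] 327.5353939165201
```

```bash
python3 -c "
import cv2
a=cv2.imread('pics/top0.png')[110:290,70:430]
cv2.imwrite('pics/t1.png',cv2.resize(a,(800,400),interpolation=cv2.INTER_CUBIC))"
```

```text
(no output)
```

View pics/t1.png

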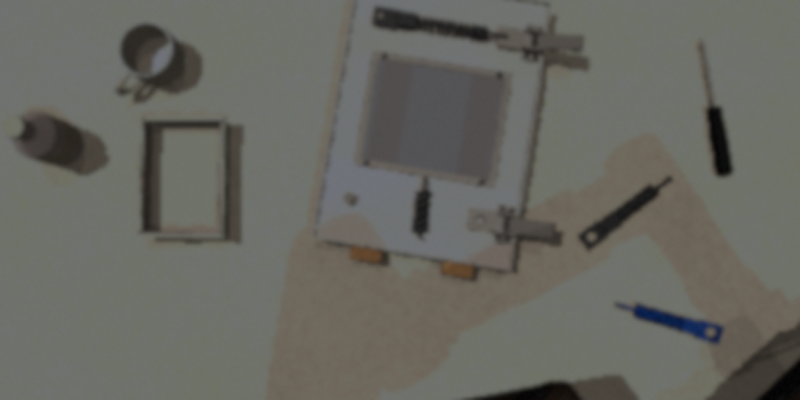

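Dark new spring lies at top px ≈(351,205), hook end upper right (371,191), eye lower left (335,218). Candidates for it are the blue look-alike at (371,254), the fitted far spring at (263,120) and the old piece at (260,204). I choose the dark one at (351,205). The tub is at (153,191), the stud at (227,199) and the tongue at (285,208). I'll move closer over the spring first.

```bash
python3 -m creep '[{"xyz":[-0.53,0.32,0],"roll":0},{"xyz":[-0.53,0.32,0],"roll":0},{"xyz":[-0.53,0.32,0],"roll":0},{"xyz":[-0.53,0.32,0],"roll":0},{"xyz":[-0.53,0.32,0],"roll":0}]' 0.5
python3 -m creep '[{"xyz":[-0.115,0.07,0],"roll":0},{"xyz":[-0.115,0.07,0],"roll":0},{"xyz":[-0.115,0.07,0],"roll":0},{"xyz":[-0.115,0.07,0],"roll":0}]'
cat > w.py <<'E'
import sys
from h import *
np.set_printoptions(precision=4,suppress=True)
name=sys.argv[1]; labels=sys.argv[2].split(',')
s=get_state();P=K('wrist');im,d=camera('wrist');cv2.imwrite(f'pics/{name}.png',im);np.save(f'{name}.npy',d)
import pickle; pickle.dump(P,open(name+'.pkl','wb'))
print(s['time_s'],np.array(s['ee_pos']),np.array(s['ee_rot']),s['gripper_width'],np.array(s['joints']))
print('cam',P[2][:3,3],'look',-P[2][:3,2])
for l in labels:
    for r in spot_point('wrist',l)[:3]:
        print(l,round(r['score'],2),np.round(r['centre'],1),at_d('wrist',r['centre'],d,P))
E
python3 w.py w1 spring,spring_hook,spring_block,spring_eye,hinge_hole,stud,old_spring
```

```text
time_s: 2.3
ee_pos: [0.3712, -0.453, 0.2378]
ee_rot: [-3.141, 0.0, -2.832]
ft_force: [1.8, -1.0, 0.0]
gripper_width: 0.0534
time_s: 2.7
ee_pos: [0.4236, -0.3929, 0.2377]
ee_rot: [-3.141, 0.0, -2.83]
ft_force: [-0.7, -0.7, -0.4]
gripper_width: 0.044
2.7 [ 0.4236 -0.3929  0.2377] [-3.1414  0.0001 -2.8298] 0.04404899914861013 [-0.4094  0.1996 -0.2079  0.0001 -1.1632 -0.8497]
cam [ 0.3542 -0.4144  0.3835] look [ 0.2635  0.0841 -0.961 ]
spring 0.96 [284.4 210.4] [ 0.4648 -0.3458  0.017 ]
spring 0.82 [292.1  60.4] [ 0.3062 -0.3926  0.0201]
spring 0.54 [314.6 204.6] [ 0.4463 -0.3152  0.0202]
spring_hook 0.81 [228.4 227.7] [ 0.5126 -0.4021  0.0016]
spring_hook 0.8 [344.4 103.8] [ 0.3285 -0.3193 -0.0015]
spring_block 0.84 [314.8 206.1] [ 0.4478 -0.3144  0.0205]
spring_eye 0.86 [348.2 193.8] [ 0.426  -0.275  -0.0012]
spring_eye 0.79 [236.9  14.1] [ 0.2777 -0.4625 -0.0018]
spring_eye 0.56 [493.1 276.8] [ 0.3775 -0.3424  0.3084]
hinge_hole 0.7 [490.1 273.5] [ 0.3749 -0.3498  0.3149]
hinge_hole 0.36 [344.2 194.8] [ 0.4287 -0.2793 -0.001 ]
stud 0.19 [314.6 204.5] [ 0.446  -0.3155  0.0209]
```

```bash
python3 -m creep '[{"xyz":[-0.23,0.58,0.03],"roll":0.2},{"xyz":[-0.23,0.58,0.03],"roll":0.2},{"xyz":[-0.23,0.58,0.03],"roll":0.2},{"xyz":[-0.23,0.58,0.03],"roll":0.2},{"xyz":[-0.23,0.58,0.03],"roll":0.2}]' 0.5
python3 w.py w2 hinge_hole,stud,old_spring,tub
python3 -m creep '[{"xyz":[0,0.25,0],"roll":0},{"xyz":[0,0.25,0],"roll":0},{"xyz":[0,0.25,0],"roll":0},{"xyz":[0,0.25,0],"roll":0}]'
python3 w.py w3 hinge_hole,stud,old_spring,tub
python3 -c "
import cv2
a=cv2.imread('pics/w2.png');b=cv2.imread('pics/w3.png')
cv2.imwrite('pics/w3b.png',cv2.convertScaleAbs(cv2.resize(cv2.hconcat([a,b]),(800,300)),alpha=1.8))"
```

```text
time_s: 3.6
ee_pos: [0.4393, -0.1526, 0.2262]
ee_rot: [-3.142, 0.001, -3.133]
ft_force: [0.9, -0.4, 0.1]
gripper_width: 0.0436
3.6 [ 0.4393 -0.1526  0.2262] [-3.1416  0.0007 -3.1331] 0.043577974101974594 [ 0.0909  0.0143 -0.4489  0.0001 -1.1069 -1.6532]
cam [ 0.3662 -0.1518  0.372 ] look [ 0.2772  0.002  -0.9608]
hinge_hole 0.86 [293.7 189.6] [ 0.455  -0.1143  0.0487]
stud 0.57 [484.9 219.4] [0.4796 0.0774 0.0661]
stud 0.33 [ 53.1 225.8] [ 0.5169 -0.4017  0.0001]
old_spring 0.68 [375.1 195. ] [ 0.4554 -0.0361  0.0647]
time_s: 4.25
ee_pos: [0.4388, -0.0009, 0.2264]
ee_rot: [3.141, 0.001, -3.129]
ft_force: [0.1, 0.0, 0.9]
gripper_width: 0.0436
4.25 [ 0.4388 -0.0009  0.2264] [ 3.1409  0.0011 -3.1292] 0.043592824598581145 [ 0.4501 -0.0345 -0.4964 -0.0002 -1.1077 -2.0083]
cam [ 0.3656 -0.0006  0.3721] look [ 0.2776  0.0037 -0.9607]
hinge_hole 0.95 [139.8 187.1] [ 0.4538 -0.1203  0.0485]
stud 0.6 [331.6 219.1] [0.4795 0.0744 0.0666]
old_spring 0.61 [227.9 194.9] [ 0.4547 -0.028   0.0699]
```

View pics/w3b.png

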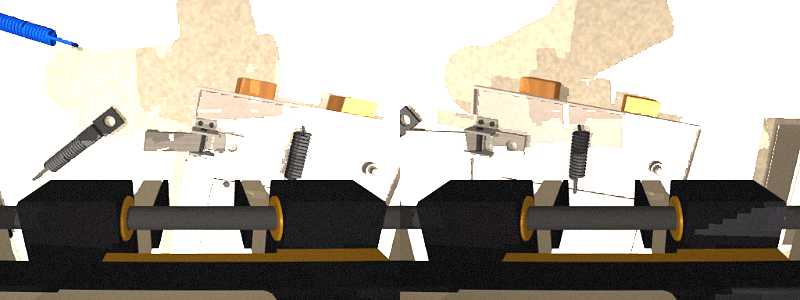

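Image up is towards the robot. In the right half, the hole shows at (514,145), the stud at (656,169) and the old spring's coil at (580,150), with its wire pointing down (world +x). I'll crop these for exact pixels.

Run:
```python
import cv2,numpy as np
w2=cv2.imread('pics/w2.png');w3=cv2.imread('pics/w3.png')
def c(im,x,y,w,h): return cv2.convertScaleAbs(cv2.resize(im[y:y+h,x:x+w],(400,300),interpolation=cv2.INTER_CUBIC),alpha=1.5)
# scale 5 : 80x60
o=cv2.vconcat([cv2.hconcat([c(w2,260,160,80,60),c(w3,110,160,80,60)]),cv2.hconcat([c(w2,430,180,80,60),c(w3,290,185,80,60)])])
cv2.imwrite('pics/c1.png',o)
```

```text
(no output)
```

View pics/c1.png

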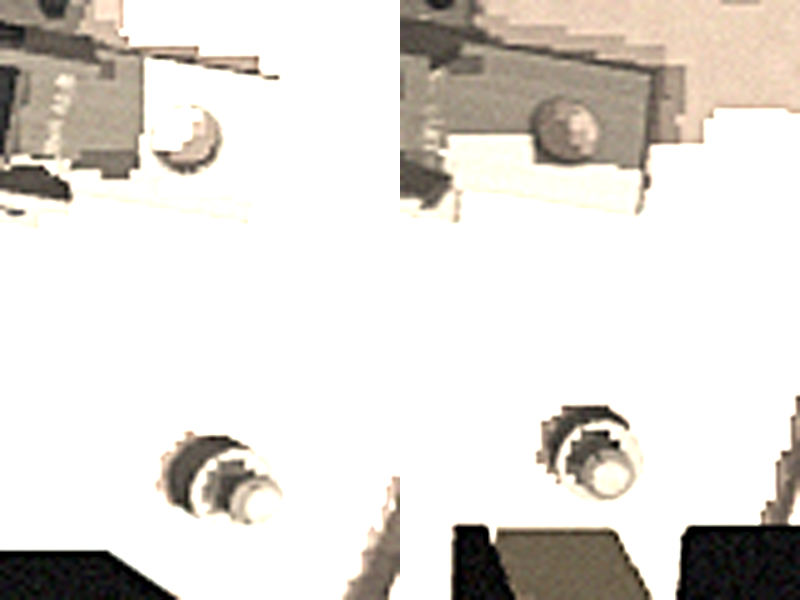

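```bash
cat > t.py <<'E'
from h import *
import pickle
np.set_printoptions(precision=4,suppress=True)
P={n:pickle.load(open(n+'.pkl','rb')) for n in ('w1','w2','w3')}
for nm,a,b,z in [('hole',(297.2,187.4),(143.6,186),.063),('stud',(481.6,220),(331.6,219.6),.068)]:
    print(nm,tri([ray('',a,P['w2']),ray('',b,P['w3'])]),at_z('',a,z,P['w2']),at_z('',b,z,P['w3']))
for n in ('w2','w3'):
    d=np.load(n+'.npy');im=cv2.imread(f'pics/{n}.png')
    v,u=np.where((im.max(2)<75)&(d>0)&(np.indices(d.shape)[0]<235))
    X=np.array([at_d('',(x,y),d,P[n]) for x,y in zip(u,v)])
    m=(X[:,2]>.052)&(X[:,2]<.08)&(abs(X[:,0]-.46)<.05)&(abs(X[:,1]+.03)<.035)
    X=X[m]; print(n,len(X),X.mean(0),X.min(0),X.max(0)); C=np.cov(X[:,:2].T);print(np.linalg.eigh(C))
    c=X[X[:,2]>.06]; print('coil',c.mean(0),np.percentile(c,[2,98],axis=0)); (w,V)=np.linalg.eigh(np.cov(c[:,:2].T));print(V[:,1])
d=np.load('w1.npy')
print('hook',at_z('',(228.4,227.7),0,P['w1']),'eye',at_z('',(348.2,193.8),.011,P['w1']),'block',at_z('',(314.8,206.1),.022,P['w1']))
E
python3 t.py
python3 - <<'E'
import cv2
a=cv2.imread('pics/w1.png')[170:250,210:370];b=cv2.imread('pics/w3.png')[150:250,170:290]
cv2.imwrite('pics/c2.png',cv2.vconcat([cv2.convertScaleAbs(cv2.resize(a,(600,300),interpolation=2),alpha=1.5),cv2.convertScaleAbs(cv2.resize(b[:50],(600,250),interpolation=2),alpha=1.5)]))
E
```

```text
hole [ 0.4496 -0.1122  0.0598] [ 0.4488 -0.1126  0.063 ] [ 0.4487 -0.1111  0.063 ]
stud [0.4807 0.0749 0.065 ] [0.4796 0.0727 0.068 ] [0.4795 0.0742 0.068 ]
w2 1145 [ 0.4587 -0.0319  0.0662] [ 0.4217 -0.0415  0.0521] [ 0.4905 -0.0168  0.0707]
EighResult(eigenvalues=array([0.    , 0.0003]), eigenvectors=array([[-0.1405, -0.9901],
       [-0.9901,  0.1405]]))
coil [ 0.4594 -0.0317  0.0672] [[ 0.4276 -0.0405  0.0607]
 [ 0.4885 -0.0199  0.0701]]
[-0.991   0.1339]
w3 1290 [ 0.4579 -0.0279  0.0674] [ 0.4218 -0.0419  0.0521] [ 0.496  -0.0157  0.0704]
EighResult(eigenvalues=array([0.    , 0.0003]), eigenvectors=array([[-0.1197, -0.9928],
       [-0.9928,  0.1197]]))
coil [ 0.4586 -0.0279  0.0678] [[ 0.4271 -0.0388  0.0613]
 [ 0.4904 -0.0174  0.0702]]
[-0.9926  0.1215]
hook [ 0.5132 -0.4021  0.    ] eye [ 0.4238 -0.2795  0.011 ] block [ 0.4475 -0.3148  0.022 ]
```

View pics/c2.png

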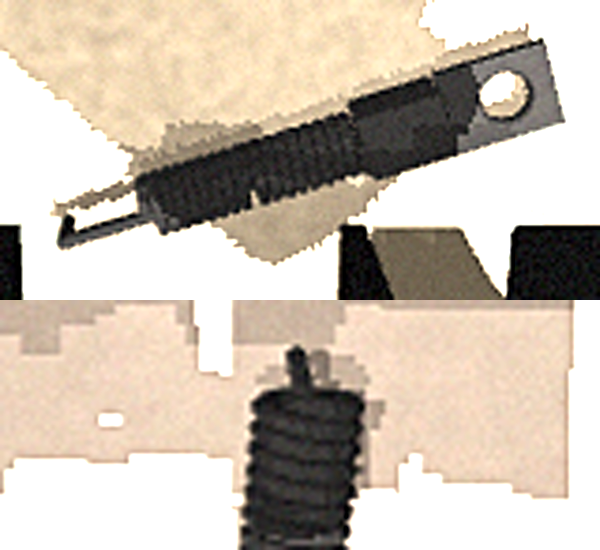

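```bash
python3 -m creep '[{"xyz":[-0.033,-0.047,0],"roll":0.093},{"xyz":[-0.033,-0.047,0.1],"roll":0.093},{"xyz":[-0.033,-0.047,0.2],"roll":0.093},{"xyz":[-0.033,-0.047,0.27],"roll":0.093},{"xyz":[-0.033,-0.047,0.27],"roll":0.093}]'
python3 -m creep '[{"xyz":[0,0,0],"roll":0},{"xyz":[0,0,0],"roll":0}]'
```

```text
time_s: 5.0
ee_pos: [0.4546, -0.0351, 0.0605]
ee_rot: [-3.138, -0.008, 3.008]
ft_force: [-55.8, 19.2, 160.1]
gripper_width: 0.0435
time_s: 5.2
ee_pos: [0.458, -0.0338, 0.0636]
ee_rot: [-3.141, -0.001, 3.009]
ft_force: [0.1, 0.1, -0.1]
gripper_width: 0.0439
```

```bash
python3 -m creep '[{"xyz":[0,0.006,0],"roll":0},{"xyz":[0,0.006,0],"roll":0}]' && python3 -m creep '[{"xyz":[0,0,0],"roll":0},{"xyz":[0,0,0],"roll":0},{"xyz":[0,0,0],"roll":0},{"xyz":[0,0,0],"roll":0},{"xyz":[0,0,0],"roll":0}]' 0.1
python3 -m creep '[{"xyz":[0,0,-0.03],"roll":0},{"xyz":[0,0,-0.1],"roll":0},{"xyz":[0,0,-0.17],"roll":0},{"xyz":[0,0,-0.17],"roll":0}]'
python3 - <<'E'
from h import *
np.set_printoptions(precision=4,suppress=True)
im,d=camera('top');P=K('top')
for r in masks_of('top','tub')[:2]:
    v,u=np.where(r['pixels']); X=np.array([at_z('top',(a,b),.06,P) for a,b in zip(u,v)])
    print(r['score'],cv2.minAreaRect(X[:,:2].astype(np.float32)),len(u))
for r in spot_point('top','old_spring')[:2]: print(r['score'],r['centre'],at_d('top',r['centre'],d,P))
E
```

```text
time_s: 5.4
ee_pos: [0.4589, -0.0289, 0.0642]
ee_rot: [3.141, 0.0, 3.01]
ft_force: [-0.0, -0.4, -0.5]
gripper_width: 0.0437
time_s: 5.9
ee_pos: [0.4587, -0.0283, 0.0641]
ee_rot: [-3.142, 0.0, 3.012]
ft_force: [-0.5, 0.1, 1.3]
gripper_width: 0.019
time_s: 6.3
ee_pos: [0.4619, -0.0276, 0.1714]
ee_rot: [3.139, 0.009, 3.013]
ft_force: [0.5, 0.5, -1.6]
gripper_width: 0.019
0.57 ((0.5110836029052734, 0.31775522232055664), (0.13725581765174866, 0.17543932795524597), 89.68887329101562) 2059
0.46 ((0.5689844489097595, 0.5296350717544556), (0.12642472982406616, 0.06548008322715759), 71.92605590820312) 594
```

```bash
python3 -m creep '[{"xyz":[-0.004,0.3,0],"roll":0},{"xyz":[-0.008,0.587,0],"roll":0},{"xyz":[-0.008,0.587,0],"roll":0},{"xyz":[-0.008,0.587,0],"roll":0},{"xyz":[-0.008,0.587,0],"roll":0}]'
python3 -m creep '[{"xyz":[0,0.19,0],"roll":0},{"xyz":[0,0.19,0],"roll":0},{"xyz":[0,0.19,0],"roll":0},{"xyz":[0,0.19,0],"roll":0}]'
```

```text
time_s: 6.95
ee_pos: [0.4935, 0.2206, 0.1644]
ee_rot: [-3.139, -0.002, 3.012]
ft_force: [1.3, 0.3, -0.1]
gripper_width: 0.0188
time_s: 7.35
ee_pos: [0.5084, 0.3337, 0.1634]
ee_rot: [-3.138, -0.002, 3.014]
ft_force: [0.4, 0.3, -0.3]
gripper_width: 0.0186
```

```bash
python3 -m creep '[{"xyz":[0,-0.023,0],"roll":0},{"xyz":[0,-0.023,0.07],"roll":0},{"xyz":[0,-0.023,0.14],"roll":0},{"xyz":[0,-0.023,0.18],"roll":0},{"xyz":[0,-0.023,0.2],"roll":0}]'
python3 -m creep '[{"xyz":[0,0,0],"roll":0},{"xyz":[0,0,0],"roll":0},{"xyz":[0,0,0],"roll":0}]' 0.5
python3 -m creep '[{"xyz":[0,0,-0.08],"roll":0},{"xyz":[0,0,-0.16],"roll":0},{"xyz":[0,0,-0.25],"roll":0},{"xyz":[0,0,-0.25],"roll":0}]'
python3 w.py w4 old_spring,tub; python3 -c "
import cv2
cv2.imwrite('pics/w4b.png',cv2.convertScaleAbs(cv2.imread('pics/w4.png'),alpha=1.6))"
```

```text
time_s: 7.85
ee_pos: [0.5058, 0.3149, 0.0434]
ee_rot: [-3.138, -0.003, 3.01]
ft_force: [-0.6, -0.5, -0.3]
gripper_width: 0.0187
time_s: 8.15
ee_pos: [0.5082, 0.319, 0.0478]
ee_rot: [3.139, 0.002, 3.012]
ft_force: [0.9, -1.1, 0.5]
gripper_width: 0.0376
time_s: 8.55
ee_pos: [0.5104, 0.321, 0.2053]
ee_rot: [3.131, 0.009, 3.013]
ft_force: [-0.7, 0.4, 0.4]
gripper_width: 0.0435
8.55 [0.5104 0.321  0.2053] [3.1309 0.0093 3.0132] 0.04353799667778009 [ 0.8865  0.2556 -0.2119  0.0026 -1.0893 -2.5869]
cam [0.4364 0.3305 0.3504] look [ 0.2845 -0.0267 -0.9583]
tub 0.97 [252.1 168.1] [0.506  0.3192 0.0237]
```

View pics/w4b.png

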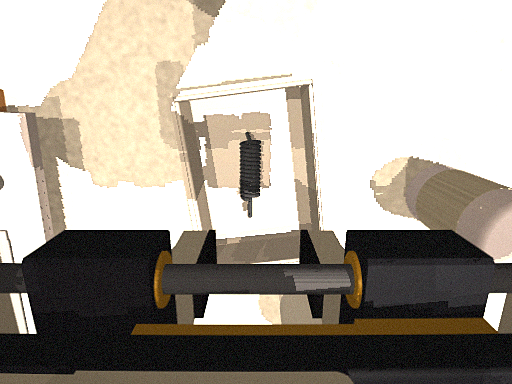

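The old spring lies in the tub, around (250,168). Next is the new spring.

```bash
python3 -m creep '[{"xyz":[-0.02,-0.42,0],"roll":-0.5},{"xyz":[-0.02,-0.42,0],"roll":-0.5},{"xyz":[-0.02,-0.42,0],"roll":-0.5},{"xyz":[-0.02,-0.42,0],"roll":-0.5},{"xyz":[-0.02,-0.42,0],"roll":-0.5}]'
python3 -c "
from station import *
s=get_state();print(s['joints'])"
```

```text
time_s: 9.2
ee_pos: [0.4859, 0.0718, 0.1948]
ee_rot: [3.141, -0.002, -2.529]
ft_force: [1.3, 0.5, 0.7]
gripper_width: 0.0441
[ 5.47591577e-01  9.00322926e-02 -4.44232492e-01 -3.47396702e-04
 -1.03871307e+00 -1.50590691e+00]
```

```bash
python3 -m creep '[{"xyz":[0.23,-0.31,0],"roll":-0.5},{"xyz":[0.23,-0.31,0],"roll":-0.5},{"xyz":[0.23,-0.31,0],"roll":-0.5},{"xyz":[0.23,-0.31,0],"roll":-0.5},{"xyz":[0.23,-0.31,0],"roll":-0.5}]'
python3 -m creep '[{"xyz":[0.31,-0.05,0],"roll":-0.56},{"xyz":[0.31,-0.05,0],"roll":-0.56},{"xyz":[0.31,-0.05,0],"roll":-0.56},{"xyz":[0.31,-0.05,0],"roll":-0.56},{"xyz":[0.31,-0.05,0],"roll":-0.56}]'
python3 -m creep '[{"xyz":[0,0,0],"roll":-0.03},{"xyz":[0,0,0],"roll":-0.03}]'
python3 w.py w5 spring,spring_hook,spring_eye,spring_block
python3 -c "
import cv2
cv2.imwrite('pics/w5b.png',cv2.convertScaleAbs(cv2.imread('pics/w5.png'),alpha=1.6))"
```

```text
time_s: 9.7
ee_pos: [0.4796, -0.1449, 0.1949]
ee_rot: [3.14, -0.001, -1.878]
ft_force: [0.7, -0.2, 0.3]
gripper_width: 0.0436
time_s: 10.2
ee_pos: [0.4504, -0.3322, 0.1942]
ee_rot: [3.139, 0.002, -1.207]
ft_force: [-0.4, 0.2, -0.9]
gripper_width: 0.0438
time_s: 10.4
ee_pos: [0.451, -0.3298, 0.1943]
ee_rot: [3.139, 0.002, -1.166]
ft_force: [-0.3, -0.5, -0.7]
gripper_width: 0.0438
10.4 [ 0.451  -0.3298  0.1943] [ 3.1395  0.0022 -1.1657] 0.04380025706112017 [-0.2812  0.2033 -0.3073 -0.0004 -1.0632  0.6865]
cam [ 0.4821 -0.397   0.34  ] look [-0.1106  0.2543 -0.9608]
spring 0.92 [246.5 155.7] [ 0.4706 -0.3434  0.0194]
spring 0.84 [412.3 172.5] [ 0.3097 -0.3934  0.0172]
spring_hook 0.9 [231.8  77.6] [ 0.5131 -0.4059 -0.0009]
spring_hook 0.87 [359.7 223.8] [ 0.3262 -0.3201  0.0033]
spring_eye 0.92 [266.  219.9] [ 0.4222 -0.2821 -0.0016]
spring_block 0.95 [446.5 143. ] [ 0.2955 -0.4325  0.0205]
spring_block 0.9 [254.6 193.2] [ 0.4483 -0.3115  0.021 ]
```

View pics/w5b.png

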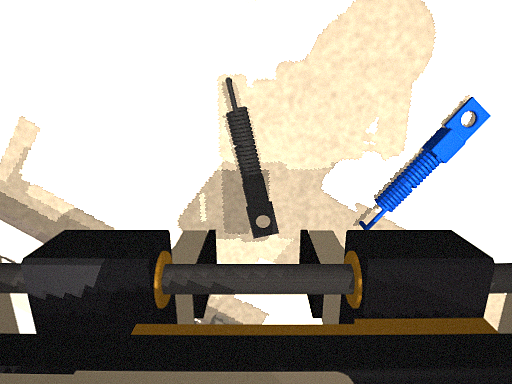

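The dark spring has its hook at (230,78), coil (243,145) and eye hole (263,222). The blue one is clearly apart, at right.

Run:
```python
from h import *
import pickle
np.set_printoptions(precision=4,suppress=True)
P=pickle.load(open('w5.pkl','rb'));P1=pickle.load(open('w1.pkl','rb'))
h=at_z('',(231.8,77.6),0,P);e=at_z('',(263.5,221.5),.011,P);print(h,e,np.linalg.norm((e-h)[:2]),np.arctan2(*(e-h)[1::-1]))
h1=at_z('',(228.3,227.8),0,P1);e1=at_z('',(344.4,194.5),.011,P1);print(h1,e1,np.linalg.norm((e1-h1)[:2]),np.arctan2(*(e1-h1)[1::-1]))
im=cv2.imread('pics/w5.png')
v,u=np.where(im[100:170,215:270].max(2)<70);v+=100;u+=215
X=np.array([at_z('',(a,b),.018,P)[:2] for a,b in zip(u,v)])
print('coil c',X.mean(0));w,V=np.linalg.eigh(np.cov(X.T));print(V[:,1],np.arctan2(V[1,1],V[0,1]))
ax=V[:,1];print('span',np.percentile((X-h[:2])@ax,[1,99]),'lat of coil vs hook',np.mean((X-h[:2])@np.array([-ax[1],ax[0]])))
```

```text
[ 0.513  -0.4059  0.    ] [ 0.4261 -0.2836  0.011 ] 0.15000623375516492 2.188386990917861
[ 0.5134 -0.4022  0.    ] [ 0.4259 -0.2834  0.011 ] 0.14742905472960166 2.205613821713549
coil c [ 0.4806 -0.3578]
[-0.5931  0.8052] 2.205662994348125
span [0.0232 0.0898] lat of coil vs hook -0.002483011781010695
```

```bash
python3 -m creep '[{"xyz":[0.067,-0.028,0.05],"roll":-0.153},{"xyz":[0.067,-0.028,0.1],"roll":-0.153},{"xyz":[0.067,-0.028,0.16],"roll":-0.153},{"xyz":[0.067,-0.028,0.21],"roll":-0.153},{"xyz":[0.067,-0.028,0.24],"roll":-0.153}]'
python3 -m creep '[{"xyz":[0,0,0.01],"roll":0},{"xyz":[0,0,0.01],"roll":0}]'
```

```text
time_s: 11.15
ee_pos: [0.4824, -0.3587, 0.0495]
ee_rot: [3.14, 0.003, -0.935]
ft_force: [-0.5, 0.2, -1.1]
gripper_width: 0.0434
time_s: 11.35
ee_pos: [0.4833, -0.3593, 0.0455]
ee_rot: [3.141, 0.001, -0.935]
ft_force: [0.8, 0.4, 0.0]
gripper_width: 0.0436
```

Well placed. Go down 31 mm and grip.

```bash
python3 -m creep '[{"xyz":[0,0,0.02],"roll":0},{"xyz":[0,0,0.035],"roll":0},{"xyz":[0,0,0.047],"roll":0},{"xyz":[0,0,0.052],"roll":0},{"xyz":[0,0,0.052],"roll":0}]'
python3 -m creep '[{"xyz":[0,0,0],"roll":0},{"xyz":[0,0,0],"roll":0},{"xyz":[0,0,0],"roll":0},{"xyz":[0,0,0],"roll":0},{"xyz":[0,0,0],"roll":0}]' 0.1
python3 -m creep '[{"xyz":[0,0,-0.03],"roll":0},{"xyz":[0,0,-0.1],"roll":0},{"xyz":[0,0,-0.18],"roll":0},{"xyz":[0,0,-0.2],"roll":0},{"xyz":[0,0,-0.2],"roll":0}]'
python3 w.py w6 spring_hook,spring_eye
```

```text
time_s: 11.85
ee_pos: [0.4832, -0.3597, 0.0144]
ee_rot: [3.141, 0.001, -0.935]
ft_force: [0.2, 0.2, 0.2]
gripper_width: 0.0441
time_s: 12.35
ee_pos: [0.4837, -0.3598, 0.0152]
ee_rot: [-3.141, -0.0, -0.935]
ft_force: [0.4, -0.5, 2.1]
gripper_width: 0.0211
time_s: 12.85
ee_pos: [0.4849, -0.3602, 0.1376]
ee_rot: [-3.139, -0.004, -0.935]
ft_force: [-0.4, 0.2, -1.6]
gripper_width: 0.0212
12.85 [ 0.4849 -0.3602  0.1376] [-3.1386 -0.0044 -0.9349] 0.021221550027336816 [-0.3157  0.3219 -0.2863  0.0002 -0.9574  0.9516]
cam [ 0.5297 -0.4184  0.2838] look [-0.1583  0.22   -0.9626]
spring_hook 0.95 [255.3 144.1] [ 0.5196 -0.4021  0.1312]
spring_eye 0.96 [509.3 231.8] [ 0.2689 -0.4645 -0.0018]
```

```bash
python3 -m creep '[{"xyz":[-0.08,-0.05,-0.05],"roll":0.1},{"xyz":[-0.43,-0.26,-0.05],"roll":0.533},{"xyz":[-0.43,-0.26,-0.05],"roll":0.533},{"xyz":[-0.43,-0.26,-0.05],"roll":0.533},{"xyz":[-0.43,-0.26,-0.05],"roll":0.533}]'
python3 -c "
from station import *
s=get_state();print(s['joints'])"
```

```text
time_s: 13.5
ee_pos: [0.4629, -0.1398, 0.1611]
ee_rot: [3.138, -0.0, -1.614]
ft_force: [1.9, 0.1, -1.1]
gripper_width: 0.0212
[ 1.14264382e-01  1.11978596e-01 -5.05629592e-01 -3.85669282e-04
 -9.56364435e-01 -1.57101334e-01]
```

```bash
python3 -m creep '[{"xyz":[-0.07,0.01,0],"roll":0.08},{"xyz":[-0.133,0.014,0],"roll":0.08},{"xyz":[-0.133,0.014,0],"roll":0.08},{"xyz":[-0.133,0.014,0],"roll":0.08}]'
python3 w.py w7 spring_hook,hinge_hole
python3 -c "
import cv2
a=cv2.imread('pics/w7.png')
cv2.imwrite('pics/w7b.png',cv2.convertScaleAbs(cv2.resize(a[60:260,170:370],(600,600),interpolation=2),alpha=1.4))"
```

```text
time_s: 13.9
ee_pos: [0.4582, -0.0606, 0.1615]
ee_rot: [3.139, -0.001, -1.725]
ft_force: [-0.1, -0.1, -0.9]
gripper_width: 0.0212
13.9 [ 0.4582 -0.0606  0.1615] [ 3.1391 -0.001  -1.7255] 0.021225140096409367 [ 0.2963  0.0745 -0.5476 -0.0002 -0.9514 -0.4508]
cam [ 0.4485 -0.1327  0.3074] look [ 0.0409  0.2717 -0.9615]
spring_hook 0.76 [257.6 146.2] [ 0.4514 -0.1127  0.1589]
hinge_hole 0.6 [260.3 130.3] [ 0.4496 -0.1098  0.0486]
```

View pics/w7b.png

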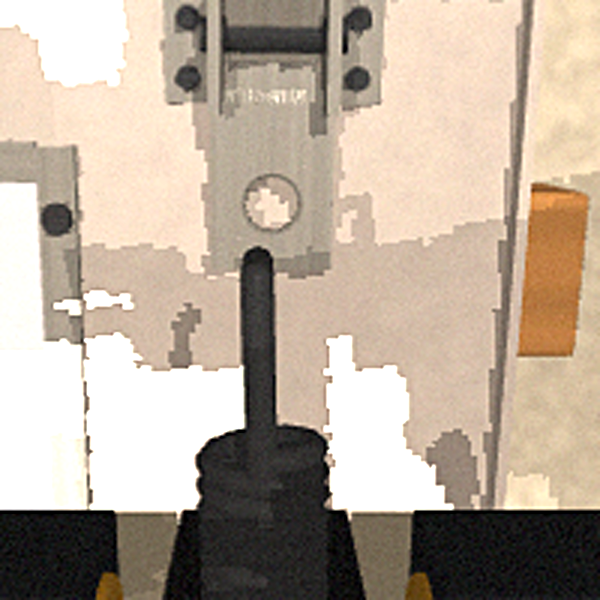

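Run:
```python
from h import *
import pickle
np.set_printoptions(precision=4,suppress=True)
P=pickle.load(open('w7.pkl','rb'))
for z in (.060,.063): print('hole',at_z('',(260.3,127.3),z,P))
d=np.load('w7.npy'); print('d wire',[at_d('',p,d,P) for p in [(256.3,147),(256.3,155),(256.3,170),(256.3,195),(256.5,220)]])
for p in [(256.0,145),(256.0,147)]: print(at_z('',p,.1615-.0148+.020,P))
# predicted pixel of tip and hook top for hook at tool x .0525
psi=-1.7255;u=np.array([np.cos(psi),np.sin(psi)]);t=np.array([.4582,-.0606])
for z in (.1467,.1667): print(proj('',np.r_[t+u*.0525,z],P))
```

```text
hole [ 0.4492 -0.113   0.06  ]
hole [ 0.4492 -0.1132  0.063 ]
d wire [array([ 0.4519, -0.1132,  0.1642]), array([ 0.4524, -0.1102,  0.1672]), array([ 0.4534, -0.1037,  0.1673]), array([ 0.4552, -0.0924,  0.167 ]), array([ 0.4569, -0.0807,  0.1673])]
[ 0.4518 -0.1144  0.1667]
[ 0.452  -0.1135  0.1667]
[260.2495 142.879 ]
[260.6781 148.7399]
```

```bash
python3 -m creep '[{"xyz":[0.001,0.005,0.03],"roll":0},{"xyz":[0.001,0.005,0.07],"roll":0},{"xyz":[0.001,0.005,0.11],"roll":0},{"xyz":[0.001,0.005,0.128],"roll":0},{"xyz":[0.001,0.005,0.13],"roll":0}]'
python3 -m creep '[{"xyz":[0,0,0],"roll":0},{"xyz":[0,0,0],"roll":0}]'
python3 w.py w8 spring_hook,hinge_hole
python3 -c "
import cv2
a=cv2.imread('pics/w8.png')
cv2.imwrite('pics/w8b.png',cv2.convertScaleAbs(cv2.resize(a[80:230,180:330],(600,600),interpolation=2),alpha=1.4))"
```

```text
time_s: 14.55
ee_pos: [0.4549, -0.0625, 0.0834]
ee_rot: [3.139, -0.001, -1.73]
ft_force: [-0.1, 0.4, -1.0]
gripper_width: 0.0212
time_s: 14.75
ee_pos: [0.4567, -0.0615, 0.0857]
ee_rot: [-3.14, 0.0, -1.728]
ft_force: [0.3, 0.7, -1.5]
gripper_width: 0.0211
14.75 [ 0.4567 -0.0615  0.0857] [-3.1402  0.0005 -1.7283] 0.02114152964919113 [ 0.2956  0.1705 -0.6496  0.0003 -0.7492 -0.4533]
cam [ 0.4462 -0.1337  0.2315] look [ 0.0455  0.2723 -0.9611]
spring_hook 0.83 [255.4 146.6] [ 0.4506 -0.1143  0.0885]
hinge_hole 0.9 [258.4 144.8] [ 0.4494 -0.1137  0.0797]
```

View pics/w8b.png

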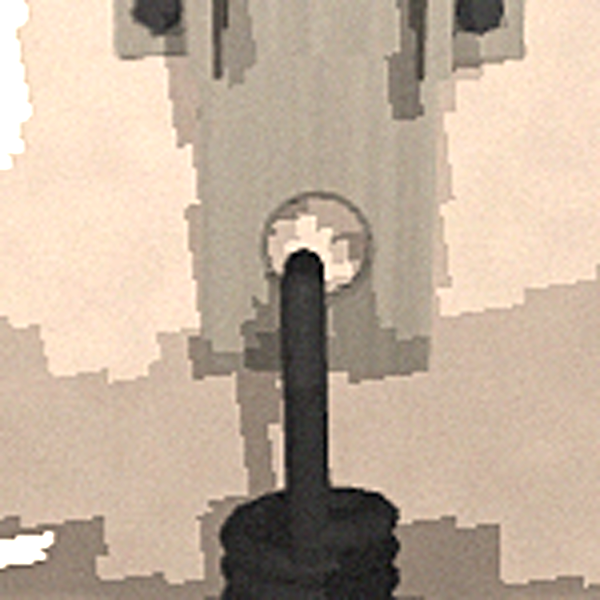

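Run:
```python
from h import *
import pickle
np.set_printoptions(precision=4,suppress=True)
P=pickle.load(open('w8.pkl','rb'))
print('hole',at_z('',(259.2,140.5),.062,P),'hook',at_z('',(256,147),.0909,P),at_z('',(255.8,142.5),.0925,P))
d=np.load('w8.npy');print(at_d('',(256.5,175),d,P),at_d('',(238,120),d,P),at_d('',(300,200),d,P))
```

```text
hole [ 0.449  -0.1135  0.062 ] hook [ 0.4503 -0.1144  0.0909] [ 0.45   -0.1166  0.0925]
[ 0.452  -0.1024  0.0913] [ 0.458  -0.1254  0.0617] [ 0.431  -0.074   0.0485]
```

```bash
python3 -m creep '[{"xyz":[-0.001,0.002,0.006],"roll":0},{"xyz":[-0.001,0.002,0.014],"roll":0},{"xyz":[-0.001,0.002,0.02],"roll":0},{"xyz":[-0.001,0.002,0.02],"roll":0}]'
python3 -m creep '[{"xyz":[0,0,0.007],"roll":0},{"xyz":[0,0,0.012],"roll":0},{"xyz":[0,0,0.014],"roll":0},{"xyz":[0,0,0.014],"roll":0}]'
```

```text
time_s: 15.3
ee_pos: [0.4543, -0.0607, 0.0721]
ee_rot: [3.14, -0.001, -1.728]
ft_force: [-0.3, -0.9, -1.2]
gripper_width: 0.0213
time_s: 15.7
ee_pos: [0.4549, -0.0607, 0.065]
ee_rot: [-3.142, -0.0, -1.728]
ft_force: [-4.3, 0.3, 11.7]
gripper_width: 0.0213
```

```bash
python3 -m creep '[{"xyz":[0,0,0],"roll":0},{"xyz":[0,0,0],"roll":0},{"xyz":[0,0,0],"roll":0},{"xyz":[0,0,0],"roll":0}]' 0.5
python3 -m creep '[{"xyz":[0,0,-0.005],"roll":0},{"xyz":[-0.05,0,-0.005],"roll":0},{"xyz":[-0.1,0,-0.005],"roll":0},{"xyz":[-0.1,0,-0.005],"roll":0}]'
python3 w.py w9 spring_hook,hinge_hole,stud,spring_eye,spring_block
python3 -c "
import cv2
a=cv2.imread('pics/w9.png')
cv2.imwrite('pics/w9b.png',cv2.convertScaleAbs(a,alpha=1.4))"
```

```text
time_s: 16.1
ee_pos: [0.4548, -0.0607, 0.0643]
ee_rot: [3.141, -0.0, -1.728]
ft_force: [0.1, -0.6, 1.0]
gripper_width: 0.0425
time_s: 16.5
ee_pos: [0.4655, 0.0009, 0.0679]
ee_rot: [-3.14, 0.001, -1.726]
ft_force: [-0.2, 0.8, 0.1]
gripper_width: 0.0437
16.5 [0.4655 0.0009 0.0679] [-3.1401  0.0006 -1.7258] 0.04372309280316519 [ 0.4268  0.2055 -0.6596  0.0004 -0.704  -0.5821]
cam [ 0.4552 -0.0714  0.2136] look [ 0.0449  0.2726 -0.9611]
spring_hook 0.91 [256.2   7.7] [ 0.4507 -0.106   0.0703]
spring_hook 0.66 [264.7 307.3] [0.4695 0.0443 0.0487]
spring_eye 0.94 [265.1 304.3] [0.469  0.0423 0.0489]
spring_block 0.64 [261.7 251.3] [ 0.4644 -0.0021  0.0709]
```

View pics/w9b.png

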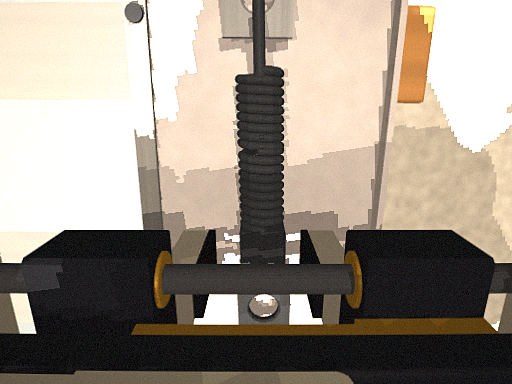

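```bash
python3 -m creep '[{"xyz":[0,0,0.0045],"roll":0},{"xyz":[0,0,0.0045],"roll":0}]' && python3 -m creep '[{"xyz":[0,0,0],"roll":0},{"xyz":[0,0,0],"roll":0},{"xyz":[0,0,0],"roll":0},{"xyz":[0,0,0],"roll":0},{"xyz":[0,0,0],"roll":0}]' 0.1
python3 -m creep '[{"xyz":[-0.008,0,0],"roll":0},{"xyz":[-0.017,0,0],"roll":0},{"xyz":[-0.017,0,0],"roll":0}]'
```

```text
time_s: 17.0
ee_pos: [0.4639, -0.0019, 0.0643]
ee_rot: [3.141, -0.0, -1.729]
ft_force: [0.3, -0.7, -0.2]
gripper_width: 0.0439
time_s: 17.5
ee_pos: [0.4642, -0.0014, 0.0647]
ee_rot: [-3.142, -0.0, -1.728]
ft_force: [0.4, 0.1, 0.1]
gripper_width: 0.022
time_s: 17.8
ee_pos: [0.4657, 0.009, 0.0647]
ee_rot: [3.141, -0.001, -1.728]
ft_force: [-0.9, -3.7, 1.8]
gripper_width: 0.0214
```

```bash
python3 -m creep '[{"xyz":[0,0,-0.007],"roll":0},{"xyz":[0,0,-0.014],"roll":0},{"xyz":[0,0,-0.0175],"roll":0},{"xyz":[0,0,-0.0175],"roll":0}]'
python3 w.py w10 spring_hook,spring_eye,stud
python3 -c "
import cv2
a=cv2.imread('pics/w10.png')
cv2.imwrite('pics/w10b.png',cv2.convertScaleAbs(a,alpha=1.4))"
```

```text
time_s: 18.2
ee_pos: [0.4658, 0.0086, 0.0755]
ee_rot: [-3.141, 0.0, -1.728]
ft_force: [-0.1, -5.0, -2.5]
gripper_width: 0.0215
18.2 [0.4658 0.0086 0.0755] [-3.1413  0.0002 -1.7282] 0.021509607876405604 [ 0.4428  0.1947 -0.6493  0.0001 -0.7264 -0.6003]
cam [ 0.4555 -0.0635  0.2213] look [ 0.0444  0.2722 -0.9612]
spring_eye 0.78 [258.6 311.1] [0.4747 0.0597 0.0485]
stud 0.5 [257.2 256.6] [0.467  0.0065 0.0816]
```

View pics/w10b.png

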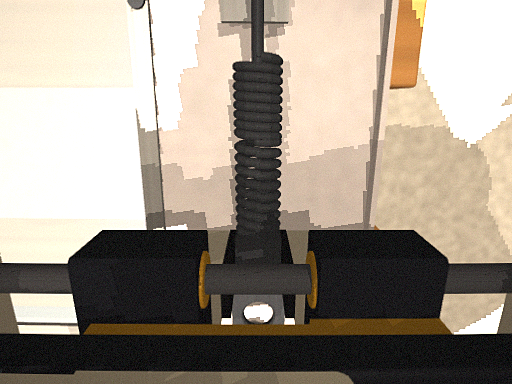

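```bash
python3 -m creep '[{"xyz":[-0.015,-0.001,0],"roll":0},{"xyz":[-0.03,-0.002,0],"roll":0},{"xyz":[-0.042,-0.003,0],"roll":0.003},{"xyz":[-0.042,-0.003,0],"roll":0.003}]'
```

```text
time_s: 18.8
ee_pos: [0.4703, 0.0327, 0.0746]
ee_rot: [3.139, -0.002, -1.733]
ft_force: [-1.5, -10.0, -0.6]
gripper_width: 0.0217
```

```bash
python3 -m creep '[{"xyz":[-0.007,-0.002,-0.0015],"roll":0},{"xyz":[-0.013,-0.003,-0.0015],"roll":0},{"xyz":[-0.013,-0.003,-0.0015],"roll":0},{"xyz":[-0.013,-0.003,-0.0015],"roll":0}]'
python3 w.py w11 spring_eye,stud,spring_hook
python3 -c "
import cv2
a=cv2.imread('pics/w11.png')
cv2.imwrite('pics/w11b.png',cv2.convertScaleAbs(cv2.resize(a[224:384,150:370],(800,582),interpolation=2),alpha=1.5))"
```

```text
time_s: 19.2
ee_pos: [0.4721, 0.0389, 0.0751]
ee_rot: [3.137, -0.004, -1.733]
ft_force: [-2.9, -10.3, -1.4]
gripper_width: 0.022
19.2 [0.4721 0.0389 0.0751] [ 3.1371 -0.0037 -1.7334] 0.02198657645042677 [ 0.4992  0.2104 -0.6291  0.0002 -0.7371 -0.6621]
cam [ 0.4622 -0.0327  0.2212] look [ 0.0407  0.2691 -0.9622]
spring_eye 0.73 [258.5 312.3] [0.4793 0.0775 0.0665]
stud 0.9 [255.2 306.2] [0.4804 0.073  0.067 ]
```

View pics/w11b.png

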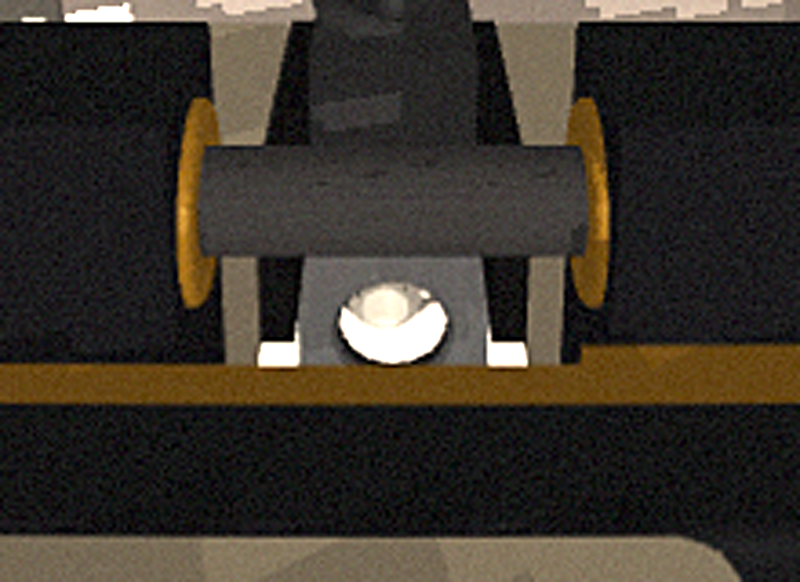

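Through the eye hole (393,322 in the crop) the stud head shows at (388,303). Corrected for height, the eye is about 1 mm off the stud, so I nudge it and lower.

```bash
python3 -m creep '[{"xyz":[-0.0015,-0.0015,0],"roll":0},{"xyz":[-0.0015,-0.0015,0.005],"roll":0},{"xyz":[-0.0015,-0.0015,0.01],"roll":0},{"xyz":[-0.0015,-0.0015,0.0135],"roll":0},{"xyz":[-0.0015,-0.0015,0.0165],"roll":0}]'
python3 -m creep '[{"xyz":[0,0,0],"roll":0},{"xyz":[0,0,0],"roll":0}]'
python3 w.py w12 spring_eye,stud
```

```text
time_s: 19.9
ee_pos: [0.4735, 0.0396, 0.066]
ee_rot: [3.138, -0.004, -1.733]
ft_force: [-9.9, -9.4, 21.0]
gripper_width: 0.0217
time_s: 20.1
ee_pos: [0.4738, 0.0398, 0.0661]
ee_rot: [3.138, -0.003, -1.733]
ft_force: [-4.3, -10.3, 6.6]
gripper_width: 0.0219
20.1 [0.4738 0.0398 0.0661] [ 3.1385 -0.0032 -1.7329] 0.021929947669184338 [ 0.4995  0.2261 -0.6364  0.001  -0.7127 -0.6624]
cam [ 0.4637 -0.0319  0.2121] look [ 0.0419  0.2693 -0.9621]
spring_eye 0.6 [256.7 307.2] [0.4805 0.0699 0.0648]
stud 0.92 [259.  316.5] [0.4801 0.0743 0.0667]
```

```bash
python3 -m creep '[{"xyz":[0.003,0,0],"roll":0},{"xyz":[0.007,0,0],"roll":0},{"xyz":[0.007,0,0],"roll":0}]'
python3 -m creep '[{"xyz":[0,0,0],"roll":0},{"xyz":[0,0,0],"roll":0},{"xyz":[0,0,0],"roll":0},{"xyz":[0,0,0],"roll":0}]' 0.5
python3 -m creep '[{"xyz":[0,0,-0.03],"roll":0},{"xyz":[0,0,-0.1],"roll":0},{"xyz":[0.02,0,-0.2],"roll":0},{"xyz":[0.02,0,-0.25],"roll":0},{"xyz":[0.02,0,-0.25],"roll":0}]'
python3 w.py w13 spring_eye,stud,spring_hook,hinge_hole
python3 -c "
import cv2
a=cv2.imread('pics/w13.png')
cv2.imwrite('pics/w13b.png',cv2.convertScaleAbs(cv2.resize(a[0:280,130:390],(557,600),interpolation=2),alpha=1.5))"
```

```text
time_s: 20.55
ee_pos: [0.4742, 0.0363, 0.0665]
ee_rot: [3.14, -0.002, -1.733]
ft_force: [-2.4, -8.6, 8.3]
gripper_width: 0.0216
time_s: 20.95
ee_pos: [0.4752, 0.0378, 0.0662]
ee_rot: [-3.141, 0.001, -1.732]
ft_force: [-0.3, -0.2, -0.3]
gripper_width: 0.0425
time_s: 21.45
ee_pos: [0.4761, 0.0262, 0.2222]
ee_rot: [-3.132, 0.005, -1.732]
ft_force: [-0.5, -0.2, -0.8]
gripper_width: 0.044
21.45 [0.4761 0.0262 0.2222] [-3.1321  0.0048 -1.7318] 0.043966672753704764 [ 0.4704  0.0325 -0.4403  0.0019 -1.0875 -0.6323]
cam [ 0.4641 -0.0463  0.3677] look [ 0.0547  0.2751 -0.9599]
spring_eye 0.63 [264.9 221.6] [0.4789 0.0702 0.0648]
stud 0.84 [265.1 222.9] [0.4789 0.0713 0.0657]
spring_hook 0.95 [266.2  22. ] [ 0.4508 -0.1036  0.0787]
hinge_hole 0.55 [264.1  15.1] [ 0.4517 -0.1092  0.0772]
```

View pics/w13b.png

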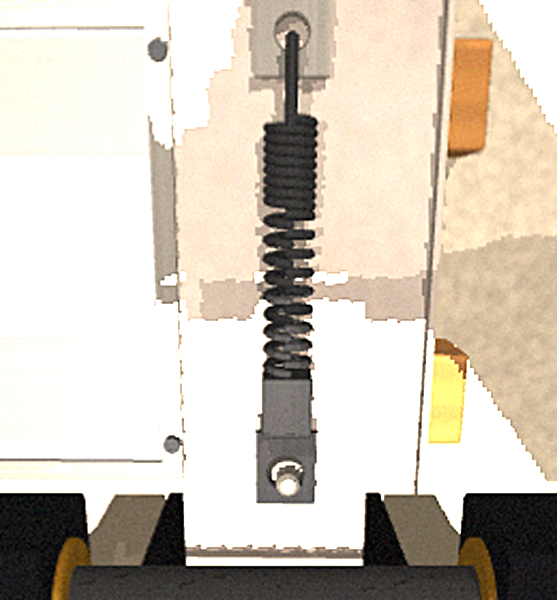

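Run:
```python
from h import *
import pickle
np.set_printoptions(precision=4,suppress=True)
P=pickle.load(open('w13.pkl','rb'));d=np.load('w13.npy')
def md(u,v,r=1):
    w=d[v-r:v+r+1,u-r:u+r+1];o,q=ray('',(u,v),P);return o+q*np.min(w[w>0])
s=600/280
for n,(a,b) in dict(wire1=(291,50),wire2=(291,80),wire3=(291,105),coil=(289,150),block=(285,405),platL=(264,455),platR=(308,455),head=(288,482),tongue=(265,60),floor=(230,250)).items():
    print(n,md(int(round(130+a/s)),int(round(b/s))))
im,dt=camera('top');Pt=K('top')
for l in ('old_spring','tub','mug'):
    for r in spot_point('top',l)[:1]: print(l,r['score'],at_d('top',r['centre'],dt,Pt))
```

```text
wire1 [ 0.4512 -0.1027  0.0802]
wire2 [ 0.4528 -0.0925  0.08  ]
wire3 [ 0.4541 -0.0838  0.0787]
coil [ 0.4574 -0.0679  0.079 ]
block [0.4753 0.0345 0.0735]
platL [0.489  0.0589 0.0636]
platR [0.4686 0.062  0.0639]
head [0.4802 0.0719 0.0691]
tongue [ 0.461  -0.104   0.0621]
floor [ 0.4894 -0.0328  0.0499]
old_spring 0.71 [0.5037 0.3093 0.0205]
tub 0.77 [0.5103 0.309  0.0208]
mug 0.95 [0.6946 0.3743 0.0052]
```

The eye sits under the stud's head, but the depth along the wire reads 0.080 instead of 0.072. The hook end is hung up about 7 mm high, so I'll grip the coil near the hook and press it down.

```bash
python3 -m creep '[{"xyz":[0.08,0.007,0],"roll":0},{"xyz":[0.147,0.007,0.05],"roll":0},{"xyz":[0.147,0.007,0.12],"roll":0},{"xyz":[0.147,0.007,0.18],"roll":0},{"xyz":[0.147,0.007,0.2],"roll":0}]'
python3 -m creep '[{"xyz":[0,0,0.005],"roll":0},{"xyz":[0,0,0.005],"roll":0}]'
```

```text
time_s: 22.4
ee_pos: [0.452, -0.0619, 0.0926]
ee_rot: [3.136, -0.002, -1.734]
ft_force: [0.2, -0.0, 0.6]
gripper_width: 0.0437
time_s: 22.6
ee_pos: [0.4546, -0.0609, 0.0929]
ee_rot: [3.141, -0.001, -1.732]
ft_force: [-0.4, 0.4, 0.5]
gripper_width: 0.0436
```

```bash
python3 -m creep '[{"xyz":[0,-0.005,0],"roll":0},{"xyz":[0,-0.005,0.015],"roll":0},{"xyz":[0,-0.005,0.03],"roll":0},{"xyz":[0,-0.005,0.036],"roll":0},{"xyz":[0,-0.005,0.036],"roll":0}]'
python3 -m creep '[{"xyz":[0,0,0],"roll":0},{"xyz":[0,0,0],"roll":0},{"xyz":[0,0,0],"roll":0},{"xyz":[0,0,0],"roll":0}]' 0.1
python3 -m creep '[{"xyz":[0,0,0.003],"roll":0},{"xyz":[0,0,0.006],"roll":0},{"xyz":[0,0,0.009],"roll":0},{"xyz":[0,0,0.009],"roll":0}]'
```

```text
time_s: 23.1
ee_pos: [0.457, -0.0615, 0.0708]
ee_rot: [3.14, -0.001, -1.733]
ft_force: [0.5, 0.1, -0.1]
gripper_width: 0.0439
time_s: 23.5
ee_pos: [0.4573, -0.0614, 0.0716]
ee_rot: [3.141, 0.0, -1.733]
ft_force: [-0.4, 0.2, -1.8]
gripper_width: 0.0213
time_s: 23.9
ee_pos: [0.4573, -0.0617, 0.066]
ee_rot: [3.141, -0.0, -1.733]
ft_force: [-0.2, -1.5, -1.7]
gripper_width: 0.0212
```

```bash
python3 -m creep '[{"xyz":[0,0,0.002],"roll":0},{"xyz":[0,0,0.003],"roll":0},{"xyz":[0,0,0.003],"roll":0}]'
python3 -m creep '[{"xyz":[0,0,0.0015],"roll":0},{"xyz":[0,0,0.0015],"roll":0}]'
```

```text
time_s: 24.2
ee_pos: [0.4574, -0.0617, 0.0653]
ee_rot: [3.142, -0.001, -1.732]
ft_force: [-6.3, -1.0, 15.3]
gripper_width: 0.0209
time_s: 24.4
ee_pos: [0.4574, -0.0617, 0.0648]
ee_rot: [-3.142, -0.001, -1.732]
ft_force: [-8.3, -0.3, 21.0]
gripper_width: 0.0213
```

```bash
python3 -m creep '[{"xyz":[0,0,-0.001],"roll":0},{"xyz":[0,0,-0.001],"roll":0},{"xyz":[0,0,-0.001],"roll":0},{"xyz":[0,0,-0.001],"roll":0}]' 0.5
python3 -m creep '[{"xyz":[0,0,-0.03],"roll":0},{"xyz":[-0.04,0,-0.1],"roll":0},{"xyz":[-0.1,0,-0.2],"roll":0},{"xyz":[-0.14,0,-0.25],"roll":0},{"xyz":[-0.14,0,-0.25],"roll":0}]'
python3 -m creep '[{"xyz":[0,0,0],"roll":0},{"xyz":[0,0,0],"roll":0}]'
python3 w.py w14 spring_eye,stud,spring_hook,hinge_hole
python3 - <<'E'
from h import *
import pickle
np.set_printoptions(precision=4,suppress=True)
P=pickle.load(open('w14.pkl','rb'));d=np.load('w14.npy');im=cv2.imread('pics/w14.png')
u=np.array([.162,.987]);h=np.array([.449,-.1133])
for n,s,z in [('wire',.010,.072),('wire',.016,.072),('wire',.024,.072),('coil',.04,.072),('block',.15,.072),('plate',.178,.063)]:
    p=proj('',np.r_[h+u*s,z],P);c,r=int(round(p[0])),int(round(p[1]))
    w=d[r-1:r+2,c-6:c+7];w=w[w>0];o,q=ray('',(c,r),P);print(n,(c,r),(o+q*w.min()),(o+q*np.median(w))[2])
cv2.imwrite('pics/w14b.png',cv2.convertScaleAbs(cv2.resize(im[0:280,130:390],(557,600),interpolation=2),alpha=1.5))
E
```

```text
time_s: 24.8
ee_pos: [0.4577, -0.0613, 0.0639]
ee_rot: [3.142, -0.0, -1.733]
ft_force: [-0.1, 0.6, -0.4]
gripper_width: 0.0426
time_s: 25.3
ee_pos: [0.4742, 0.0242, 0.2192]
ee_rot: [-3.134, 0.004, -1.73]
ft_force: [-0.1, 0.2, -0.0]
gripper_width: 0.0437
time_s: 25.5
ee_pos: [0.4704, 0.0213, 0.213]
ee_rot: [3.14, -0.0, -1.732]
ft_force: [-0.7, -0.3, 0.2]
gripper_width: 0.0438
25.5 [0.4704 0.0213 0.213 ] [ 3.1401 -0.0005 -1.7324] 0.04382193460130785 [ 0.4643  0.0375 -0.4566 -0.0006 -1.0782 -0.6257]
cam [ 0.46   -0.0508  0.3588] look [ 0.0437  0.2717 -0.9614]
spring_eye 0.94 [257.5 227.7] [0.4795 0.0691 0.0574]
stud 0.57 [259.  233.5] [0.4785 0.0718 0.066 ]
spring_hook 0.61 [258.8  29.3] [ 0.45   -0.1048  0.0698]
hinge_hole 0.98 [255.9  24.2] [ 0.4517 -0.109   0.0694]
wire (258, 31) [ 0.4509 -0.1033  0.072 ] 0.06831154109191995
wire (258, 39) [ 0.4519 -0.0974  0.0721] 0.06244326546564166
wire (258, 50) [ 0.4532 -0.0893  0.0721] 0.04984765191549806
coil (258, 70) [ 0.4557 -0.0742  0.0709] 0.06906015753963751
block (258, 198) [0.4734 0.0345 0.0724] 0.07046660191144255
plate (258, 223) [0.4779 0.0623 0.0626] 0.05618775949426558
```

The wire now reads 0.072, so the hook is fully down. The eye plate top is at 0.063, under the head at 0.068, and the gripper is clear. Handing in.

```bash
python3 -c "
from station import *
print(close_job())"
```

```text
the job is handed in; nothing more can be done
None
```

The new spring is fitted, the broken one is in the tub, and I handed the job in after about 26 s of robot time. One force reading may have broken a limit, see below.

**What I did:** I dropped the old spring into the tub and set the new spring's hook in the tongue's hole. I then gripped the block, lifted it about 11 mm and stretched the spring until its eye passed over the stud's head. After release, the hook end stood about 8 mm too high, so I gripped the coil and pressed it down.

**Last checks:**

| Check | Measured | Expected |
|---|---|---|
| Top of the hook wire | 0.072 m | 0.072 m (fully down) |
| Top of the block | 0.0724 m | 0.072 m |
| Top of the eye plate | about 0.063 m | below the head top at 0.068 m |
| Old spring | inside the tub (top camera, before the last press-down) | inside the tub |

- **Stretch:** I did not measure it directly at the end. The pull was about 10 N when the eye went over the stud, and the fitted geometry means about 33 mm.
- **Mug, bottle and screwdriver:** nothing was moved near them, but I only re-checked the mug, which was within about 10 mm of its starting reading.
- **Final picture:** I had used up the 12 views, so the state after the press-down rests on depth readings and network spots. They agreed, though the network's hook and hole points were a few mm off, as before.

**Possible failure:** on the first fast descent to the old spring, one force reading showed about 160 N upward as the arm overshot by about 3 mm. It was gone 0.2 s later. If it counted as wrist force, it passed the 120 N limit.

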